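Put a moisture tin away in an interlocked bench chest

TASK

The upper drawer of the blue bench chest was left open, and the chest's interlock lets only one drawer out at a time: shut the upper drawer fully home, then pull the lower drawer wide open. Put the blue-lidded moisture tin away in it: keep the tin upright, set it down on the drawer's bare floor (lower it all the way, do not drop it) and let go, leaving the lower drawer open for the next tins. Do not disturb the other things on the bench.

Things in the scene. Friction and masses are not known exactly. Their poses are not given: they have to be found in the camera images.
- chest: Blue steel bench chest, fixed, 300 deep (x) x 320 wide (y) x 245 high; two grey drawers, one above the other; two 200 mm sieves on top, 85 mm back from the front. Origin: centre of its underside; x points from the drawer fronts (plane x = -150) to the back, z up; drawers open to -x. A rod inside locks either drawer while the other is out more than about 8 mm
- upper_drawer (a joint): How far the upper drawer is out, in m: 0 fully shut, 0.18 at its stop. Stays where it is left; 2 to 4 N moves it. Open at the start
- lower_drawer (a joint): How far the lower drawer is out, in m: 0 fully shut, 0.18 at its stop. Stays where it is left; 2 to 4 N moves it. Shut at the start, and locked until the upper drawer is shut
- upper_handle (a point): Middle of the upper drawer's handle: level round steel bar, 10 thick, 110 long along the chest's y, centre line 45 out from the drawer's front (40 free behind the bar), 193.5 above the bench. The upper front spans heights 141 to 226. Axes as the chest's; moves with the drawer
- lower_handle (a point): Middle of the lower drawer's handle: the same bar, 45 out from its front, 72 above the bench, 121.5 right below the upper handle when both are shut, so a tool cannot come straight down on it: lean it about 40 degrees out from the chest (shut fingers hook behind the bar). The lower front spans heights 28 to 138. Axes as the chest's; moves with the drawer
- lower_floor (a point): Point on the lower drawer's bare floor, 38 above the bench, 53 behind its front wall's inner face, midway between its sides. Axes as the chest's; moves with the drawer. Bare floor: x -53 to +120 about it (stored tins, fixed, behind), y -130 to +130. Side walls stand 50 above the floor, front wall 100. With the drawer out by d it lies d - 65 in front of the shut upper front
- lidded_tin_centre (a point): Centre (half-way up) of the moisture tin to put away: aluminium with a blue lid that stays on, upright, 54 across (lid 56), 40 high, 0.08 to 0.16 kg; z is its upright axis. It stands on a 6 thick plate (330 x 340) among three open tins (54 across, 29 high), their centres at least 90 away
There are look-alikes about, which are no part of the job. Leave any black look-alike of the part that bears lidded_tin_centre alone.

How it is judged (in metres and radians):
On the way, in this order (a step that is already met when the one before it is completed fails the run):
1. the upper drawer is shut fully home (within 5 mm) while the lower one is still shut (value of joint upper_drawer below 0.005 m and value of joint lower_drawer below 0.01 m), for 0.2 s.
2. the lower drawer is pulled out by more than 110 mm, the upper one staying shut (value of joint lower_drawer above 0.11 m and value of joint upper_drawer below 0.005 m), for 0.2 s.
3. the tin is lowered into the lower drawer in the grip: still held when its underside is within 20 mm of the floor (z of lidded_tin_centre in the frame of lower_floor between 0.005 and 0.04 m and x of lidded_tin_centre in the frame of lower_floor between -0.053 and 0.12 m and y of lidded_tin_centre in the frame of lower_floor between -0.13 and 0.13 m and contact force between the fingers and lidded_tin above 1 N), for 0.05 s.
At the end, for the whole second after the job is handed in: the upper drawer is shut to within 5 mm; the lower drawer is out by more than 110 mm and at rest; the lidded tin stands upright (within 0.15 rad) and still on the lower drawer's floor (its centre 14 to 26 mm above the floor) (all of step 2 and z of lidded_tin_centre in the frame of lower_floor between 0.014 and 0.026 m and x of lidded_tin_centre in the frame of lower_floor between -0.053 and 0.12 m and y of lidded_tin_centre in the frame of lower_floor between -0.13 and 0.13 m and angle between lidded_tin_centre's own z axis and vertical below 0.15 rad and linear speed of lidded_tin below 0.02 m/s and velocity of joint lower_drawer between -0.02 and 0.02 m/s); the robot touches nothing.
It fails at once if the lidded tin is tipped by more than 40 degrees (angle between lidded_tin_centre's own z axis and vertical above 0.7 rad).
It fails at once if the interlock is forced: both drawers out by more than 20 mm (value of joint each of upper_drawer, lower_drawer above 0.02 m).
It fails at once if another thing on the bench is shifted by more than 30 mm (distance of any of open_tin0, open_tin1, open_tin2, bowl, wash_bottle, brass_weight, spatula from where it was at the start of the episode above 0.03 m).
It also fails if it takes over 58 s, if anything falls off the work surface, if the arm or the gripper's body presses on something with over 40 N, if the wrist force passes 120 N, or if a joint passes its speed limit or range.

ROBOT

A 6-joint arm with a two-finger parallel gripper is mounted at the origin on the work surface. World frame = base frame: x ahead of the robot, y to its left, z up, the work surface at z = 0. Lengths are in m, angles in degrees, forces in N, time in s.
With the tool pointing down it reaches from about 0.375 to 0.9 m from the base axis. Payload 3.1 kg.
Tool frame: the origin (TCP) lies on the centre line of the jaws, within the pads' length; the fingertips stand 14 mm ahead of it and the grasp point (between the pads) lies 5 mm behind it (bot.tips_ahead is the distance from the TCP to the fingertips, in m); z points along the fingers, y is the line along which they close (so a half turn about z gives the same grasp; the last joint's range is limited). The gripper opens to 87 mm and grips with 3 to 60 N. Pads are 19 mm wide; open, the fingers measure 117 mm over their backs; the gripper's body (75 mm by 190 mm) begins 51 mm behind the grasp point.
Start: joints at [-81.79, 30.224, 82.088, -0, 67.689, -10.227], TCP at [0.198, -0.593, 0.237] pointing down, gripper open.
Joint ranges: [-176.69, 176.69], [-43.24, 126.21], [12.49, 139.97], [-82, 262], [0, 151.66], [-163.58, 163.58]. Speed limits (degrees/s): [159.86, 159.86, 180, 180, 180, 180].

INTERFACE

Orientations are given as a 3x3 rotation matrix whose columns are the frame's x, y, z axes.
In Python, from rig import bot gives the robot as it stands.
- The arm moves only by the tool play_rows, never from a script. Its argument "moves" is a list that holds one entry, the list of rows, each a list of 6 numbers: the shift along the tool's x, y, z in mm, then the turn, a rotation vector about the tool's x, y, z in rad. A call has 1 to 5 rows; each row shifts and turns the commanded pose from where the row before left it, along the tool's axes as they then stand; what a row does not reach is not made up. A row lasts 1/10 s, in which the tool goes at most 50 mm and 8.59 degrees, less where a joint would pass 70% of its speed; a pose out of reach is approached as far as the arm can. A call with a gripper value outside its range is refused whole. "fingers" is the opening, from -1 (shut) to 1 (fully open), set as the call begins (left out, the last holds). The fingers move at their own pace and stop on an object; the grip force is fixed at half the most. Time passes only in rows, so rows that do not move let the fingers close. It gives the time, the measured TCP pose, the force, the opening and the grip force at its end, in the units of the state.
- bot.read_state(): the state, without advancing time (a new reading comes with each control period).
- bot.capture(name): name is "side" or "top"; returns a dict with "image" (400x640x3 uint8, blue, green, red), "fx", "fy", "cx", "cy" (pixels), "R" (3x3) and "t" (3): a world point X has camera coordinates R X + t. Camera axes: x right, y down, z forward; pixel columns grow to the right and rows downward; lengths in m; the calibration is good to about 2 mm. A picture is of the moment at which its call begins. There is no depth.
- bot.hand_in(): hands the job in; it is judged then, once.
Trained networks look in a picture, given as the dict that the camera call returned (one of the last four; its "shot" number tells which), for a name from the list of things; names that differ only in an ending like _2 or _b are one class to them, and where a whole thing is asked for, a point or a joint stands for the part that bears it (a point fixed in the world has none). Each returns a list of dicts, best first, with "confidence" (0 to 1); they miss things now and then, are a little off and sometimes report something else, mostly with a low value. They report only what shows in the picture. A call takes as long as a camera call. They do not tell look-alikes from the thing itself.
- bot.search_frame(picture, query): "centre" ([column, row] in pixels, amid what is visible of it).
- bot.silhouettes(picture, query): "pixels" (400x640 bool, what is visible of it) and "centre" ([column, row] in pixels, amid what is visible of it).
- bot.pinpoint(picture, query): "centre" ([column, row] in pixels: a listed point, or the origin of a listed thing).
The state is a dict: "time_s": time; "joint_positions": joint angles; "qvel": joint speeds; "tau": joint torques, N m; "position": TCP position; "tcp_rot": TCP orientation; "force": force on the tool from outside, world axes, zero at the start; "moment": the same for the moment, N m; "opening": opening from 0.0 (shut) to 1.0 (fully open); "grasp_force": force on a finger pad.
Only numpy, scipy, OpenCV 4.12 (cv2) and the standard library are available. Lean on these libraries where they do the work, as an engineer would, in place of code of your own. Each camera call takes 0.05 s, during which the arm holds its last target. There are 200 camera calls.

## Working session

There is one attempt and no reset: what is moved stays moved. The work goes in short steps, Python scripts to look and compute and a tool call to move; the robot and the scene stay as the last step left them, time stands still between calls to the robot, and variables do not carry over. Pictures are saved under pics/ and viewed, at most 10 in all, crops included, and the job is handed in when it is done.

Besides the shell and the picture viewer there is one more tool, called after "Request:" in YAML: its name, and indented under it one key for each argument. play_rows: Moves the arm, as the interface text tells. Its arguments: {"type":"object","properties":{"moves":{"type":"array","items":{"type":"array","items":{"type":"array","items":{"type":"number"}}}},"fingers":{"type":"number"}},"required":["moves"]}

```bash
ls; mkdir -p pics; cat > h.py <<'E'
import numpy as np, cv2
from rig import bot
def look(names, save=None):
    out={}
    for c in ("side","top"):
        p=bot.capture(c)
        if save: cv2.imwrite(f"pics/{save}_{c}.png",p["image"])
        out[c]=(p,{n:[(np.round(d["centre"],1),round(d["confidence"],2)) for d in bot.pinpoint(p,n)] for n in names})
    return out
def tri(pa,a,pb,b):
    A=[]
    for p,u in((pa,a),(pb,b)):
        P=np.array([[p["fx"],0,p["cx"]],[0,p["fy"],p["cy"]],[0,0,1]])@np.c_[p["R"],p["t"]]
        A+=[u[0]*P[2]-P[0],u[1]*P[2]-P[1]]
    X=np.linalg.svd(np.array(A))[2][-1]; return X[:3]/X[3]
def onz(p,u,z):
    R=np.array(p["R"]);t=np.array(p["t"]);d=R.T@np.array([(u[0]-p["cx"])/p["fx"],(u[1]-p["cy"])/p["fy"],1]);c=-R.T@t
    return c+d*(z-c[2])/d[2]
def proj(p,X):
    q=np.array(p["R"])@X+np.array(p["t"]);return np.array([p["fx"]*q[0]/q[2]+p["cx"],p["fy"]*q[1]/q[2]+p["cy"]])
E
python3 - <<'E'
from h import *
N=["chest","upper_handle","lower_handle","lower_floor","lidded_tin_centre"]
o=look(N,"a")
for c in o:
    print(c,o[c][1]); p=o[c][0]; print(-np.array(p["R"]).T@p["t"])
Z={"chest":0,"upper_handle":.1935,"lower_handle":.072,"lidded_tin_centre":.026}
for n,z in Z.items():
    for c in o:
        for u,cf in o[c][1][n]: print(n,c,cf,onz(o[c][0],u,z).round(4))
print(bot.read_state())
a,b=[cv2.imread(f"pics/a_{c}.png") for c in("side","top")]
E
```

```text
pics
side {'chest': [], 'upper_handle': [(array([308.9, 256.5]), 0.79)], 'lower_handle': [], 'lower_floor': [], 'lidded_tin_centre': [(array([324.4, 113.7]), 0.8), (array([336.1, 235.8]), 0.74), (array([353.1,  91. ]), 0.71), (array([299.9, 200.7]), 0.67), (array([417.6, 167.9]), 0.53)]}
[ 0.71760759 -0.23828822  1.34573094]
top {'chest': [], 'upper_handle': [(array([361.8, 166. ]), 0.56)], 'lower_handle': [], 'lower_floor': [], 'lidded_tin_centre': [(array([252.2, 257.9]), 0.78), (array([216.3, 256. ]), 0.74), (array([326. , 174.9]), 0.68), (array([320.2, 212.8]), 0.65), (array([231.1, 161.1]), 0.6)]}
[0.19904166 0.05563256 1.76899008]
upper_handle side 0.79 [ 0.5486 -0.0619  0.1935]
upper_handle top 0.56 [ 0.5322 -0.0593  0.1935]
lidded_tin_centre side 0.8 [0.2691 0.3217 0.026 ]
lidded_tin_centre side 0.74 [0.5419 0.0572 0.026 ]
lidded_tin_centre side 0.71 [0.284  0.4385 0.026 ]
lidded_tin_centre side 0.67 [0.3983 0.0671 0.026 ]
lidded_tin_centre side 0.53 [0.5872 0.3671 0.026 ]
lidded_tin_centre top 0.78 [0.2622 0.3105 0.026 ]
lidded_tin_centre top 0.74 [0.2722 0.4316 0.026 ]
lidd
[... 243 characters left out ...]
382080e-04,
        6.76890766e+01, -1.02274514e+01]), 'qvel': array([-0.01326973,  0.04026515,  0.03863191, -0.06932927, -0.01562203,
        0.09443071]), 'tau': array([-9.65017571e-04, -4.39741766e+01, -1.76890630e+01,  6.33800821e-02,
        5.06791798e-02, -2.31990759e-05]), 'position': array([ 0.19769781, -0.59287651,  0.23657629]), 'tcp_rot': array([[ 9.48661881e-01,  3.16292009e-01, -7.97879682e-06],
       [ 3.16292009e-01, -9.48661881e-01, -3.32727590e-05],
       [-1.80930882e-05,  2.90409685e-05, -9.99999999e-01]]), 'force': array([-0.98880011, -0.08572206, -0.7495919 ]), 'moment': array([ 0.01247515, -0.03058099, -0.01036522]), 'grasp_force': 0.0, 'opening': 0.9986173377044857}
```

View pics/a_side.png

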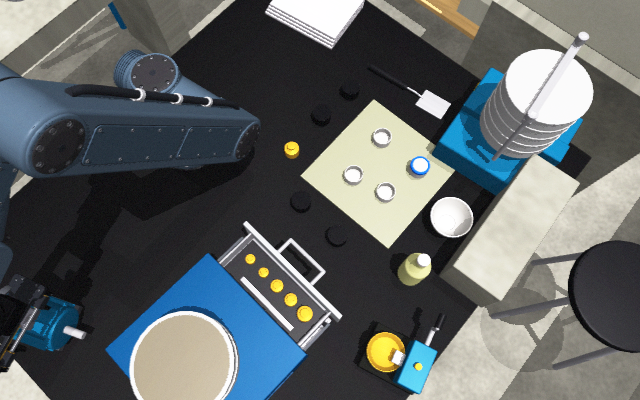

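View pics/a_top.png

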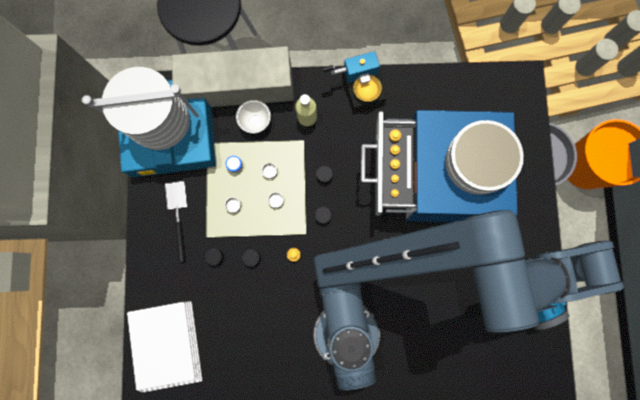

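The side view shows the chest at lower-left: upper drawer open, handle about (300,260), front wall top edge (245,223) to (340,318). The target tin with the blue lid is at (419,166), and the black look-alikes at (337,236), (301,201), (321,114) and (349,91) are to be avoided. In the top view the target tin is at (233,164) and the chest front edge is near column 417.

```bash
python3 - <<'E'
from h import *
a=bot.capture("side");b=bot.capture("top")
ia=cv2.resize(a["image"][210:370,195:345],None,fx=4,fy=4,interpolation=cv2.INTER_CUBIC)[:,:]
ib=cv2.resize(b["image"][100:230,350:530],None,fx=4,fy=4,interpolation=cv2.INTER_CUBIC)
cv2.imwrite("pics/b_side.png",ia[:600]);cv2.imwrite("pics/b_top.png",ib)
# tin: blue-ish lid
for p,c in((a,(419,166)),(b,(233,164))):
    for n in("lidded_tin_centre",):
        for d in bot.silhouettes(p,n):
            q=d["centre"]
            if np.hypot(q[0]-c[0],q[1]-c[1])<8: print("sil",q,d["confidence"])
        for d in bot.pinpoint(p,n):
            q=d["centre"]
            if np.hypot(q[0]-c[0],q[1]-c[1])<8: print("pin",q); p["tin"]=q
    print("handle",[d["centre"] for d in bot.pinpoint(p,"upper_handle")])
print(tri(a,a["tin"],b,b["tin"]),onz(a,a["tin"],.026),onz(b,b["tin"],.026))
E
```

```text
sil [419.4, 168.4] 0.58
pin [419.6, 164.5]
handle [[307.8, 254.0]]
sil [233.2, 163.5] 0.5
handle [[362.9, 162.7]]Traceback (most recent call last):
  File "<stdin>", line 16, in <module>
KeyError: 'tin'
```

View pics/b_side.png

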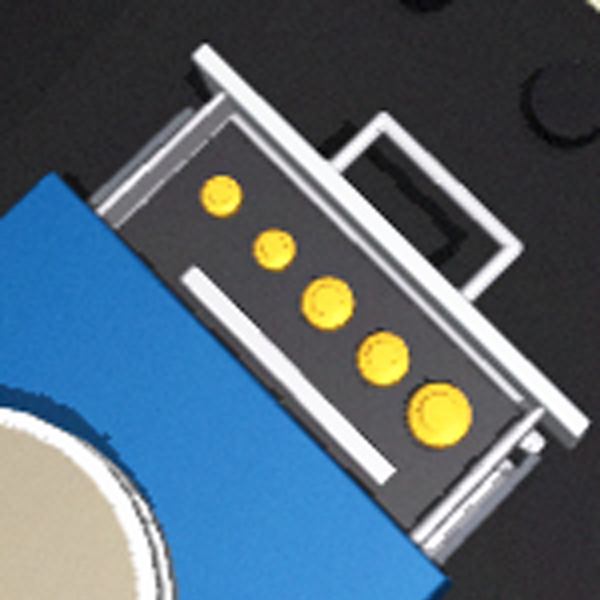

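View pics/b_top.png

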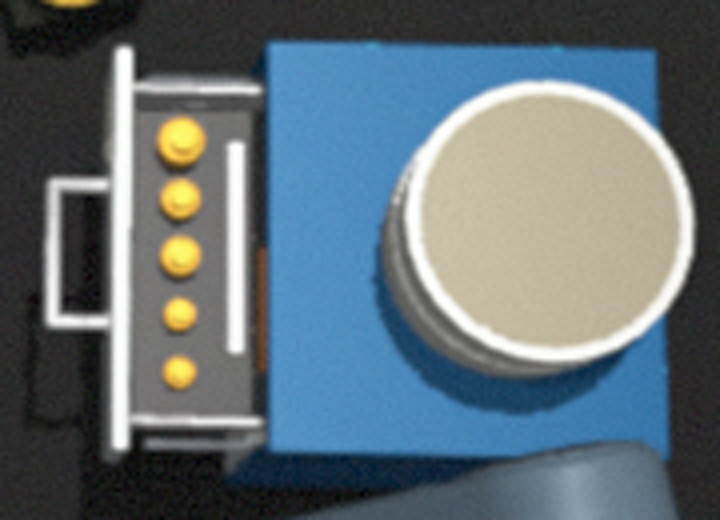

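```bash
python3 - <<'E'
from h import *
a=bot.capture("side");b=bot.capture("top")
for n,u,v,z in [("barL",(290.75,239.5),(362.5,145.5),.1935),("barL2",(290.75,239.5),(362.5,180.5),.1935),("barR",(324.5,272),(362.5,145.5),.1935),
 ("wall1",(246.25,221.25),(379,212.5),.226),("wall2",(342,316.25),(380,111.75),.226),("ch1",(208,253.25),(416.75,213),.245),("ch2",(307.5,355.75),(416.75,110.5),.245)]:
    print(n,onz(a,u,z).round(4),onz(b,v,z).round(4),tri(a,u,b,v).round(4))
for p,c in((a,(419,166)),(b,(233,164))):
    x0,y0=c[0]-14,c[1]-14
    h=cv2.cvtColor(p["image"][y0:y0+28,x0:x0+28],cv2.COLOR_BGR2HSV)
    m=((h[...,0]>100)&(h[...,0]<125)&(h[...,1]>90)).astype(np.uint8)
    n,l,s,_=cv2.connectedComponentsWithStats(m); i=1+np.argmax(s[1:,4])
    pts=np.argwhere(l==i)[:,::-1].astype(np.int32)
    (cx,cy),r=cv2.minEnclosingCircle(pts)
    print(s[i],cx+x0,cy+y0,r); p["tin"]=(cx+x0,cy+y0)
    for z in(.026,.04,.046): print(z,onz(p,p["tin"],z).round(4))
print(tri(a,a["tin"],b,b["tin"]))
E
```

```text
barL [ 0.4881 -0.0597  0.1935] [ 0.5981 -0.0641  0.1935] [ 0.5382 -0.0688  0.3922]
barL2 [ 0.4881 -0.0597  0.1935] [ 0.486  -0.0597  0.1935] [ 0.487  -0.0595  0.1893]
barR [ 0.6009 -0.0653  0.1935] [ 0.5981 -0.0641  0.1935] [ 0.6    -0.0645  0.1864]
wall1 [ 0.3855 -0.1017  0.226 ] [ 0.3802 -0.1033  0.226 ] [ 0.3821 -0.1025  0.2179]
wall2 [ 0.6984 -0.1192  0.226 ] [ 0.6964 -0.1205  0.226 ] [ 0.6978 -0.1199  0.2235]
ch1 [ 0.3782 -0.2168  0.245 ] [ 0.3732 -0.2141  0.245 ] [ 0.3745 -0.2164  0.2327]
ch2 [ 0.697  -0.2331  0.245 ] [ 0.6909 -0.2318  0.245 ] [ 0.6962 -0.2338  0.2301]
[  5   4  20  19 129] 419.5581398010254 165.2790699005127 9.826197624206543
0.026 [0.5864 0.3774 0.026 ]
0.04 [0.5878 0.3709 0.04  ]
0.046 [0.5884 0.3681 0.046 ]
[ 7  6 16 16 69] 233.3333330154419 163.4166669845581 8.090303421020508
0.026 [0.5899 0.3738 0.026 ]
0.04 [0.5868 0.3712 0.04  ]
0.046 [0.5854 0.3701 0.046 ]
[0.58742469 0.37177879 0.03767232]
```

```bash
cat >> h.py <<'E'
from scipy.spatial.transform import Rotation as Ro
o=np.array([.0534,.9986,0]); cy=np.array([.9986,-.0534,0]); F=np.array([.535,-.224,0]); Z=np.array([0,0,1.])
def rot(lean):
    l=np.radians(lean); z=-o*np.sin(l)-Z*np.cos(l); return np.c_[np.cross(cy,z),cy,z]
def at(out,z,lat=0): return F+o*out+cy*lat+Z*z
def plan(P,R,n=None,cur=None):
    s=bot.read_state(); p,Rc=(s["position"],s["tcp_rot"]) if cur is None else cur
    w=Ro.from_matrix(Rc.T@R).as_rotvec(); d=np.linalg.norm(P-p)
    k=n or int(max(np.ceil(d/.045),np.ceil(np.degrees(np.linalg.norm(w))/8.4),1))
    print("d",d.round(4),"rows",k)
    for i in range(k):
        Ri=Rc@Ro.from_rotvec(w*i/k).as_matrix()
        print([*(float(x) for x in (Ri.T@(P-p)/k*1000).round(1)),*(float(x) for x in (w/k).round(3))])
    return P,R
E
python3 - <<'E'
from h import *
s=bot.read_state()
c=plan(np.array([.198,-.593,.42]),s["tcp_rot"])
c=plan(at(.235,.42),rot(0),cur=c)
c=plan(at(.235,.18),rot(0),cur=c)
E
```

```text
d 0.1835 rows 5
[0.1, 0.0, -36.7, 0.0, 0.0, 0.0]
[0.1, 0.0, -36.7, 0.0, 0.0, 0.0]
[0.1, 0.0, -36.7, 0.0, 0.0, 0.0]
[0.1, 0.0, -36.7, 0.0, 0.0, 0.0]
[0.1, 0.0, -36.7, 0.0, 0.0, 0.0]
d 0.6976 rows 16
[32.7, -28.9, 0.0, 0.0, -0.0, -0.075]
[34.7, -26.4, 0.0, 0.0, -0.0, -0.075]
[36.6, -23.7, 0.0, 0.0, -0.0, -0.075]
[38.3, -20.9, 0.0, 0.0, -0.0, -0.075]
[39.7, -18.0, 0.0, 0.0, -0.0, -0.075]
[40.9, -15.0, 0.0, 0.0, -0.0, -0.075]
[42.0, -11.9, 0.0, 0.0, -0.0, -0.075]
[42.7, -8.7, 0.0, 0.0, -0.0, -0.075]
[43.3, -5.5, 0.0, 0.0, -0.0, -0.075]
[43.5, -2.2, 0.0, 0.0, -0.0, -0.075]
[43.6, 1.0, 0.0, 0.0, -0.0, -0.075]
[43.4, 4.3, 0.0, 0.0, -0.0, -0.075]
[43.0, 7.5, 0.0, 0.0, -0.0, -0.075]
[42.3, 10.7, 0.0, 0.0, -0.0, -0.075]
[41.4, 13.8, 0.0, 0.0, -0.0, -0.075]
[40.2, 16.8, 0.0, 0.0, -0.0, -0.075]
d 0.24 rows 6
[0.0, 0.0, 40.0, 0.0, 0.0, -0.0]
[0.0, 0.0, 40.0, 0.0, 0.0, -0.0]
[0.0, 0.0, 40.0, 0.0, 0.0, -0.0]
[0.0, 0.0, 40.0, 0.0, 0.0, -0.0]
[0.0, 0.0, 40.0, 0.0, 0.0, -0.0]
[0.0, 0.0, 40.0, 0.0, 0.0, -0.0]
```

Request:
play_rows:
  moves:
    - [[0, 0, -37, 0, 0, 0], [0, 0, -37, 0, 0, 0], [0, 0, -37, 0, 0, 0], [0, 0, -37, 0, 0, 0], [0, 0, -37, 0, 0, 0]]
  fingers: -1

```text
time_s: 1.6
position: [0.1976, -0.5926, 0.4231]
tcp_rot: [[0.949, 0.316, 0.0], [0.316, -0.949, -0.0], [-0.0, 0.0, -1.0]]
force: [-0.2, -1.0, -0.3]
opening: 0.632
grasp_force: 0.0
```

Request:
play_rows:
  moves:
    - [[33, -29, 0, 0, 0, -0.075], [35, -26, 0, 0, 0, -0.075], [37, -24, 0, 0, 0, -0.075], [38, -21, 0, 0, 0, -0.075], [40, -18, 0, 0, 0, -0.075]]

```text
time_s: 2.1
position: [0.3082, -0.4019, 0.4216]
tcp_rot: [[0.765, 0.644, 0.0], [0.644, -0.765, -0.0], [0.0, 0.0, -1.0]]
force: [1.0, -0.7, 0.3]
opening: 0.172
grasp_force: 0.0
```

Request:
play_rows:
  moves:
    - [[41, -15, 0, 0, 0, -0.075], [42, -12, 0, 0, 0, -0.075], [43, -9, 0, 0, 0, -0.075], [43, -6, 0, 0, 0, -0.075], [44, -2, 0, 0, 0, -0.075]]

```text
time_s: 2.6
position: [0.4168, -0.2121, 0.4218]
tcp_rot: [[0.476, 0.879, 0.001], [0.879, -0.476, -0.0], [-0.0, 0.001, -1.0]]
force: [1.0, 0.3, 0.6]
opening: 0.006
grasp_force: 0.0
```

Request:
play_rows:
  moves:
    - [[44, 1, 0, 0, 0, -0.075], [43, 4, 0, 0, 0, -0.075], [43, 8, 0, 0, 0, -0.075], [42, 11, 0, 0, 0, -0.075], [41, 14, 0, 0, 0, -0.075]]

```text
time_s: 3.1
position: [0.5262, -0.0238, 0.4218]
tcp_rot: [[0.12, 0.993, 0.0], [0.993, -0.12, -0.0], [-0.0, 0.001, -1.0]]
force: [-0.2, -0.2, 0.3]
opening: 0.005
grasp_force: 0.0
```

```bash
python3 - <<'E'
from h import *
c=plan(at(.235,.42),rot(0))
c=plan(at(.235,.18),rot(0),cur=c)
E
```

```text
d 0.0406 rows 1
[36.8, 17.0, 1.8, 0.001, 0.0, -0.067]
d 0.24 rows 6
[0.0, 0.0, 40.0, 0.0, 0.0, -0.0]
[0.0, 0.0, 40.0, 0.0, 0.0, -0.0]
[0.0, 0.0, 40.0, 0.0, 0.0, -0.0]
[0.0, 0.0, 40.0, 0.0, 0.0, -0.0]
[0.0, 0.0, 40.0, 0.0, 0.0, -0.0]
[0.0, 0.0, 40.0, 0.0, 0.0, -0.0]
```

Request:
play_rows:
  moves:
    - [[37, 17, 2, 0, 0, -0.067], [0, 0, 48, 0, 0, 0], [0, 0, 48, 0, 0, 0], [0, 0, 48, 0, 0, 0], [0, 0, 48, 0, 0, 0]]

```text
time_s: 3.6
position: [0.5471, 0.0094, 0.2263]
tcp_rot: [[0.056, 0.998, 0.001], [0.998, -0.056, -0.0], [-0.0, 0.001, -1.0]]
force: [1.0, -0.1, 0.3]
opening: 0.007
grasp_force: 0.0
```

Request:
play_rows:
  moves:
    - [[0, 0, 48, 0, 0, 0], [-20, 0, 0, 0, 0, 0], [-20, 0, 0, 0, 0, 0], [-10, 0, 0, 0, 0, 0], [-10, 0, 0, 0, 0, 0]]

```text
time_s: 4.1
position: [0.5439, -0.0507, 0.1797]
tcp_rot: [[0.058, 0.998, 0.001], [0.998, -0.058, 0.002], [0.002, 0.001, -1.0]]
force: [1.0, 1.4, -1.2]
opening: 0.0
grasp_force: 0.8
```

Request:
play_rows:
  moves:
    - [[-10, 0, 0, 0, 0, 0], [-20, 0, 0, 0, 0, 0], [-20, 0, 0, 0, 0, 0], [-20, 0, 0, 0, 0, 0], [-20, 0, 0, 0, 0, 0]]

```text
time_s: 4.6
position: [0.5389, -0.1407, 0.1799]
tcp_rot: [[0.057, 0.998, 0.001], [0.998, -0.057, 0.001], [0.001, 0.001, -1.0]]
force: [1.5, 3.1, -1.4]
opening: 0.005
grasp_force: 1.6
```

Request:
play_rows:
  moves:
    - [[-5, 0, 0, 0, 0, 0], [-5, 0, 0, 0, 0, 0], [-5, 0, 0, 0, 0, 0], [-4, 0, 0, 0, 0, 0], [0, 0, 0, 0, 0, 0]]

```text
time_s: 5.1
position: [0.5375, -0.1598, 0.1797]
tcp_rot: [[0.057, 0.998, 0.0], [0.998, -0.057, -0.0], [-0.0, 0.0, -1.0]]
force: [0.7, 0.3, 0.9]
opening: 0.006
grasp_force: 0.0
```

```bash
python3 - <<'E'
from h import *
s=bot.read_state();print((s["position"]-F)@o,(s["position"]-F)@cy,s["force"])
for c in("side","top"):
    p=bot.capture(c);cv2.imwrite(f"pics/c_{c}.png",p["image"])
    for n in("upper_handle","lower_handle"):
      for d in bot.pinpoint(p,n): X=onz(p,d["centre"],.1935 if n[0]=="u" else .072);print(c,n,d,(X-F)@o,(X-F)@cy)
E
```

```text
0.06424561254373942 -0.0009201164151132974 [0.71876783 0.26305749 0.91512717]
```

Request:
play_rows:
  moves:
    - [[-2, 0, 0, 0, 0, 0], [-2, 0, 0, 0, 0, 0], [-1, 0, 0, 0, 0, 0], [-1, 0, 0, 0, 0, 0]]

```text
time_s: 5.8
position: [0.5372, -0.1627, 0.1795]
tcp_rot: [[0.058, 0.998, 0.0], [0.998, -0.058, 0.006], [0.006, -0.0, -1.0]]
force: [3.0, 11.8, 3.0]
opening: 0.012
grasp_force: 5.5
```

Request:
play_rows:
  moves:
    - [[-1, 0, 0, 0, 0, 0], [-1, 0, 0, 0, 0, 0], [-1, 0, 0, 0, 0, 0]]

```text
time_s: 6.1
position: [0.5371, -0.1629, 0.1795]
tcp_rot: [[0.059, 0.998, 0.0], [0.998, -0.059, 0.011], [0.011, -0.0, -1.0]]
force: [4.6, 18.3, 3.7]
opening: 0.003
grasp_force: 9.3
```

```bash
python3 - <<'E'
from h import *
c=plan(at(.13,.18),rot(0))
c=plan(at(.16,.21),rot(40),cur=c)
L=lambda s: at(.032-.643*s,.0836-.766*s)
c=plan(L(-.075),rot(40),cur=c)
c=plan(L(.002),rot(40),cur=c)
E
```

```text
d 0.0689 rows 2
[34.4, 0.4, 0.2, -0.0, -0.006, -0.003]
[34.4, 0.5, -0.0, -0.0, -0.006, -0.003]
d 0.0424 rows 5
[6.0, -0.0, -6.0, 0.0, -0.14, 0.0]
[5.1, -0.0, -6.8, 0.0, -0.14, 0.0]
[4.1, -0.0, -7.4, 0.0, -0.14, 0.0]
[3.0, -0.0, -7.9, 0.0, -0.14, 0.0]
[1.9, -0.0, -8.3, 0.0, -0.14, 0.0]
d 0.1054 rows 3
[-5.6, -0.0, 34.7, -0.0, 0.0, -0.0]
[-5.6, -0.0, 34.7, -0.0, 0.0, -0.0]
[-5.6, -0.0, 34.7, -0.0, 0.0, -0.0]
d 0.077 rows 2
[-0.0, 0.0, 38.5, -0.0, 0.0, -0.0]
[-0.0, 0.0, 38.5, -0.0, 0.0, -0.0]
```

Request:
play_rows:
  moves:
    - [[35, 0, 0, 0, 0, 0], [35, 0, 0, 0, 0, 0]]

```text
time_s: 6.3
position: [0.5413, -0.0989, 0.1796]
tcp_rot: [[0.059, 0.998, 0.001], [0.998, -0.059, -0.001], [-0.001, 0.001, -1.0]]
force: [0.8, 0.3, -0.4]
opening: 0.004
grasp_force: 0.0
```

Request:
play_rows:
  moves:
    - [[6, 0, -6, 0, -0.14, 0], [5, 0, -7, 0, -0.14, 0], [4, 0, -7.5, 0, -0.14, 0], [3, 0, -8, 0, -0.14, 0], [2, 0, -8, 0, -0.14, 0]]

```text
time_s: 6.8
position: [0.5436, -0.0687, 0.2111]
tcp_rot: [[0.045, 0.998, -0.033], [0.76, -0.056, -0.648], [-0.649, 0.004, -0.761]]
force: [0.1, -0.6, -1.2]
opening: 0.005
grasp_force: 0.0
```

```bash
python3 - <<'E'
from h import *
L=lambda s: at(.032-.643*s,.0836-.766*s)
s=bot.read_state();print(s["joint_positions"].round(1),s["force"].round(1))
c=plan(L(-.075),rot(40))
c=plan(L(.002),rot(40),cur=c)
p=bot.capture("side");cv2.imwrite("pics/d_side.png",cv2.resize(p["image"][180:380,180:420],None,fx=3,fy=3))
q=bot.capture("top")
for p in(p,q):
  for n,z in(("upper_handle",.1935),("lower_handle",.072)):
    for d in bot.pinpoint(p,n): X=onz(p,d["centre"],z);print(n,d,(X-F)@o,(X-F)@cy)
E
```

```text
[  0.9  33.1  95.6 -46.2  63.8  30.1] [ 0.1 -0.6 -1.2]
d 0.1029 rows 3
[-4.0, -0.1, 34.1, 0.0, 0.003, -0.001]
[-4.0, -0.1, 34.1, 0.0, 0.003, -0.001]
[-4.1, -0.1, 34.0, 0.0, 0.003, -0.001]
d 0.077 rows 2
[-0.0, 0.0, 38.5, -0.0, 0.0, -0.0]
[-0.0, 0.0, 38.5, -0.0, 0.0, -0.0]
upper_handle {'centre': [271.5, 289.7], 'confidence': 0.86} 0.045364735140509545 -0.002063135747655235
lower_handle {'centre': [274.0, 297.8], 'confidence': 0.7} 0.04076223619180266 -0.0021323825646276575
upper_handle {'centre': [400.1, 167.3], 'confidence': 0.94} 0.044304903349490644 -0.012862632281570106
lower_handle {'centre': [393.9, 171.0], 'confidence': 0.75} 0.0484295185920556 -6.227366113569037e-05
```

View pics/d_side.png

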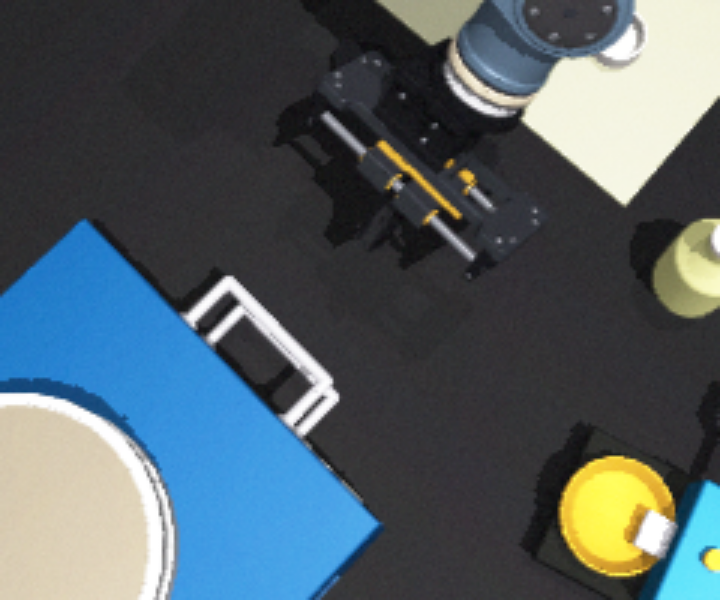

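The crop shows the upper drawer shut with the two handles nearly one above the other, around (270,340) in the crop, and the leaned gripper clear of them.

Request:
play_rows:
  moves:
    - [[-4, 0, 34, 0, 0, 0], [-4, 0, 34, 0, 0, 0], [-4, 0, 34, 0, 0, 0], [0, 0, 20, 0, 0, 0], [0, 0, 0, 0, 0, 0]]

```text
time_s: 7.6
position: [0.5358, -0.1599, 0.1228]
tcp_rot: [[0.046, 0.998, -0.043], [0.764, -0.063, -0.642], [-0.643, -0.003, -0.765]]
force: [-0.6, 0.1, 0.2]
opening: 0.004
grasp_force: 0.0
```

Request:
play_rows:
  moves:
    - [[0, 0, 14, 0, 0, 0], [0, 0, 14, 0, 0, 0], [0, 0, 15, 0, 0, 0], [0, 0, 14, 0, 0, 0]]

```text
time_s: 8.0
position: [0.5357, -0.1939, 0.0799]
tcp_rot: [[0.044, 0.998, -0.036], [0.764, -0.057, -0.643], [-0.644, 0.001, -0.765]]
force: [-0.7, -0.1, -0.5]
opening: 0.006
grasp_force: 0.0
```

Request:
play_rows:
  moves:
    - [[7.7, 0, -6.4, 0, 0, 0], [7.7, 0, -6.4, 0, 0, 0], [11.5, 0, -9.6, 0, 0, 0], [11.5, 0, -9.6, 0, 0, 0], [11.5, 0, -9.6, 0, 0, 0]]

```text
time_s: 8.5
position: [0.5386, -0.1271, 0.0802]
tcp_rot: [[0.043, 0.998, -0.038], [0.763, -0.057, -0.643], [-0.645, -0.001, -0.765]]
force: [-2.6, -2.1, 0.7]
opening: 0.001
grasp_force: 1.5
```

Request:
play_rows:
  moves:
    - [[11.5, 0, -9.6, 0, 0, 0], [15.3, 0, -12.9, 0, 0, 0], [15.3, 0, -12.9, 0, 0, 0], [15.3, 0, -12.9, 0, 0, 0], [11.5, 0, -9.6, 0, 0, 0]]

```text
time_s: 9.0
position: [0.5444, -0.0363, 0.0801]
tcp_rot: [[0.042, 0.998, -0.035], [0.764, -0.055, -0.643], [-0.644, 0.0, -0.765]]
force: [-1.7, -2.5, 0.8]
opening: 0.003
grasp_force: 1.5
```

```bash
python3 - <<'E'
from h import *
s=bot.read_state();print((s["position"]-F)@o,(s["position"]-F)@cy,s["position"][2],s["force"].round(1))
for p in(bot.capture("side"),bot.capture("top")):
  for n,z in(("upper_handle",.1935),("lower_handle",.072)):
    for d in bot.pinpoint(p,n): X=onz(p,d["centre"],z);print(n,d["confidence"],(X-F)@o,(X-F)@cy)
E
```

```text
0.18794720281888116 -0.0006638341985476251 0.08013119248754808 [-1.7 -2.5  0.8]
upper_handle 0.87 0.05319491483059585 0.0005969715887664635
lower_handle 0.74 0.2012728673979439 -0.00012392474349863085
upper_handle 0.79 0.05469976285296835 0.0032235168040165465
upper_handle 0.67 0.2154015883598882 -0.029107031032350992
lower_handle 0.72 0.2140215882795512 0.002842496244208697
```

Request:
play_rows:
  moves:
    - [[5.4, 0, -4.5, 0, 0, 0], [5.4, 0, -4.5, 0, 0, 0], [0, 0, 0, 0, 0, 0]]

```text
time_s: 9.6
position: [0.5455, -0.0239, 0.0799]
tcp_rot: [[0.044, 0.998, -0.036], [0.764, -0.057, -0.643], [-0.644, 0.001, -0.765]]
force: [0.2, 0.7, -0.0]
opening: 0.005
grasp_force: 0.0
```

```bash
python3 - <<'E'
from h import *
s=bot.read_state();print((s["position"]-F)@o,s["position"][2],s["force"].round(1))
p=bot.capture("side");cv2.imwrite("pics/e_side.png",cv2.resize(p["image"][180:380,180:420],None,fx=3,fy=3))
q=bot.capture("top")
for p in(p,q):
  for n,z in(("upper_handle",.1935),("lower_handle",.072)):
    for d in bot.pinpoint(p,n): X=onz(p,d["centre"],z);print(n,d["confidence"],(X-F)@o,(X-F)@cy)
E
```

```text
0.2003416499470137 0.07989863825852764 [ 0.2  0.7 -0. ]
upper_handle 0.67 0.04686580475725827 0.0031016222225697214
lower_handle 0.67 0.21591716993285762 -0.0040478810706833365
upper_handle 0.58 0.045275966660324074 -0.001360214846086795
lower_handle 0.62 0.21231604986835056 0.0018511389059700303
```

View pics/e_side.png

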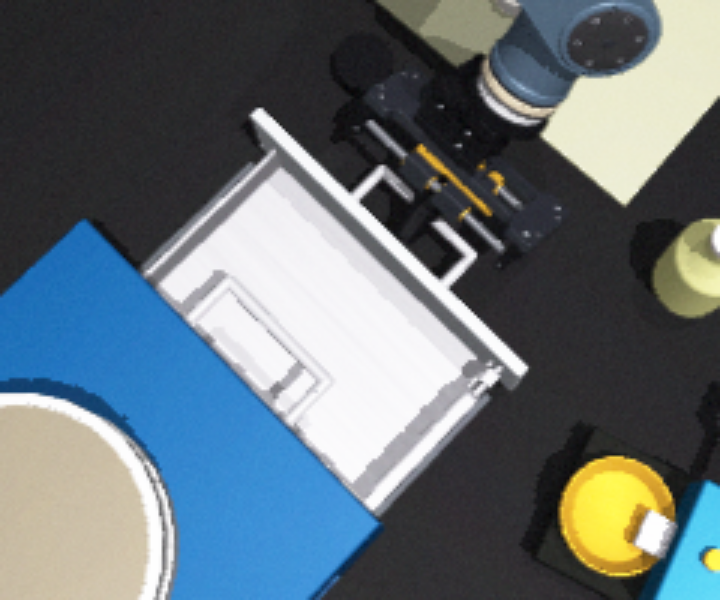

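The picture shows the lower drawer open (floor white, front from (260,115) to (520,370) in the crop), the upper drawer shut, and the fingers still hooked behind the lower bar at about (430,210).

```bash
python3 - <<'E'
from h import *
a=bot.capture("side");b=bot.capture("top")
for n,u,v in(("bottle cap",(424,260),(305,99)),("bowl",(452,217),(253,117)),("shaker near corner",(436,152),(213,171))): print(n,tri(a,u,b,v).round(3))
s=bot.read_state(); Rc=s["tcp_rot"]; p=s["position"]
c=plan(p-o*.004,rot(40))
c=plan(c[0]-rot(40)[:,2]*.17,rot(40),cur=c)
T=np.array([.587,.371,0])
c=plan(T+Z*.25,rot(0),cur=c)
E
```

```text
bottle cap [0.759 0.114 0.187]
bowl [0.748 0.302 0.049]
shaker near corner [ 0.585  0.465 -0.033]
d 0.004 rows 1
[-3.1, 0.0, 2.6, -0.002, 0.002, -0.003]
d 0.17 rows 4
[0.0, -0.0, -42.5, -0.0, 0.0, -0.0]
[0.0, -0.0, -42.5, -0.0, 0.0, -0.0]
[0.0, -0.0, -42.5, -0.0, 0.0, -0.0]
[0.0, -0.0, -42.5, -0.0, 0.0, -0.0]
d 0.2954 rows 7
[28.3, 2.9, -31.2, -0.0, 0.1, 0.0]
[31.3, 2.9, -28.2, -0.0, 0.1, 0.0]
[33.9, 2.9, -24.9, -0.0, 0.1, 0.0]
[36.2, 2.9, -21.4, -0.0, 0.1, 0.0]
[38.2, 2.9, -17.7, -0.0, 0.1, 0.0]
[39.8, 2.9, -13.8, -0.0, 0.1, 0.0]
[40.9, 2.9, -9.8, -0.0, 0.1, 0.0]
```

Request:
play_rows:
  moves:
    - [[-3, 0, 2.6, 0, 0, 0], [0, 0, -30, 0, 0, 0], [0, 0, -45, 0, 0, 0], [0, 0, -48, 0, 0, 0], [0, 0, -47, 0, 0, 0]]

```text
time_s: 10.5
position: [0.5509, 0.0814, 0.2112]
tcp_rot: [[0.044, 0.998, -0.038], [0.764, -0.058, -0.643], [-0.644, -0.001, -0.765]]
force: [1.6, -1.1, -0.2]
opening: 0.004
grasp_force: 0.0
```

Request:
play_rows:
  moves:
    - [[28, 3, -31, 0, 0.1, 0], [31, 3, -28, 0, 0.1, 0], [34, 3, -25, 0, 0.1, 0], [36, 3, -21, 0, 0.1, 0], [38, 3, -18, 0, 0.1, 0]]
  fingers: 1

```text
time_s: 11.0
position: [0.578, 0.2886, 0.2389]
tcp_rot: [[0.056, 0.998, -0.011], [0.979, -0.057, -0.195], [-0.195, 0.0, -0.981]]
force: [-0.2, -0.1, -0.5]
opening: 0.373
grasp_force: 0.0
```

```bash
python3 - <<'E'
from h import *
T=np.array([.587,.371,0])
s=bot.read_state();print(s["joint_positions"].round(1))
a=bot.capture("side");b=bot.capture("top")
print([d["centre"] for d in bot.pinpoint(a,"lower_handle")],[d["centre"] for d in bot.pinpoint(b,"lower_handle")])
c=plan(T+Z*.25,rot(0))
c=plan(T+Z*.08,rot(0),cur=c)
E
```

```text
[ 21.3  34.5  74.3 -10.5  76.1  27.5]
[[320.4, 250.5], [418.0, 167.1]] [[343.3, 170.8]]
d 0.0858 rows 2
[40.4, 2.3, -14.3, -0.0, 0.101, -0.002]
[41.6, 2.3, -10.2, -0.0, 0.101, -0.002]
d 0.17 rows 4
[0.0, 0.0, 42.5, 0.0, 0.0, -0.0]
[0.0, 0.0, 42.5, 0.0, 0.0, -0.0]
[0.0, 0.0, 42.5, 0.0, 0.0, -0.0]
[0.0, 0.0, 42.5, 0.0, 0.0, -0.0]
```

Request:
play_rows:
  moves:
    - [[40, 2.3, -14, 0, 0.1, 0], [42, 2.3, -10, 0, 0.1, 0], [0, 0, 45, 0, 0, 0], [0, 0, 45, 0, 0, 0], [0, 0, 45, 0, 0, 0]]

```text
time_s: 11.7
position: [0.5868, 0.37, 0.1129]
tcp_rot: [[0.057, 0.998, -0.001], [0.998, -0.057, -0.002], [-0.002, -0.001, -1.0]]
force: [0.1, -0.1, 0.1]
opening: 0.979
grasp_force: 0.0
```

```bash
python3 - <<'E'
from h import *
a=bot.capture("side");b=bot.capture("top")
cv2.imwrite("pics/f.png",np.hstack([cv2.resize(p["image"][y:y+80,x:x+80],None,fx=5,fy=5,interpolation=cv2.INTER_CUBIC) for p,x,y in((a,380,120),(b,193,124))]))
T=np.array([.587,.371,0]);s=bot.read_state()
print(s["opening"],s["position"],s["joint_positions"].round(1)); plan(T+Z*.025,rot(0))
for p in(a,b):
    print(proj(p,s["position"]),proj(p,T+Z*.046))
    for d in bot.pinpoint(p,"lower_handle")[:1]: print((onz(p,d["centre"],.072)-F)@o)
E
```

```text
0.9894290357901303 [0.58138665 0.36751847 0.10614726] [23.  43.9 77.2 -0.1 60.  26.4]
d 0.0814 rows 2
[2.3, 3.4, 40.5, -0.008, 0.005, -0.002]
[2.1, 3.0, 40.5, -0.008, 0.005, -0.002]
[421.90932281 155.42291845] [419.79440438 164.27305942]
0.20514425610076065
[230.79514657 160.69537507] [233.07035581 162.97097017]
0.22269317378744916
```

View pics/f.png

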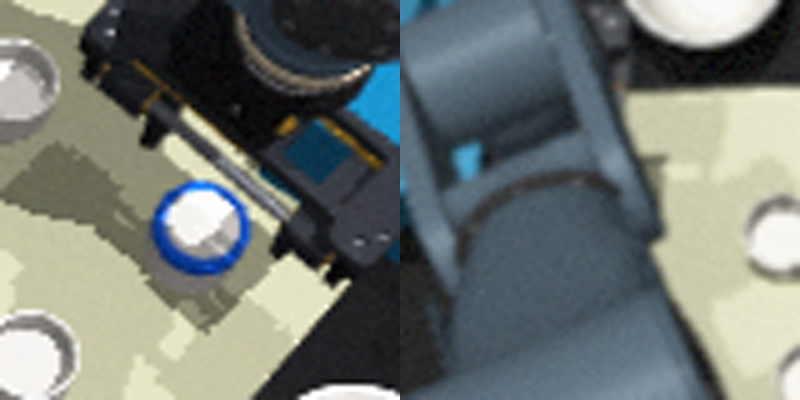

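The picture shows the blue-lidded tin at (200,228) in the crop, i.e. side pixel (420,166), below and between the open fingers at (150,130) and (285,245). The state needs a recheck.

```bash
python3 - <<'E'
from h import *
for i in range(3):
    s=bot.read_state();print(s["time_s"],s["position"],s["force"].round(2),s["qvel"].round(2),s["tcp_rot"][:,2].round(4)); bot.capture("side")
E
```

```text
11.9 [0.5867906  0.37037014 0.11371579] [0.35 0.69 0.63] [ 0.21 -3.33 -3.59  0.28 -0.65 -0.01] [-0.0031 -0.0021 -1.    ]
11.95 [0.58847776 0.37128317 0.11604615] [0.49 0.19 0.95] [ 0.23 -2.11 -1.88  0.26 -0.39 -0.01] [ 1.7e-03  2.0e-04 -1.0e+00]
12.0 [0.58929209 0.37178904 0.11736754] [-0.2   1.03  0.77] [ 0.21 -1.31 -0.64  0.24 -0.23 -0.07] [ 0.0043  0.0014 -1.    ]
```

Request:
play_rows:
  moves:
    - [[0, 0, 0, 0, 0, 0], [0, 0, 0, 0, 0, 0], [0, 0, 0, 0, 0, 0]]

```text
time_s: 12.35
position: [0.5878, 0.3718, 0.116]
tcp_rot: [[0.057, 0.998, 0.002], [0.998, -0.057, 0.001], [0.001, 0.002, -1.0]]
force: [-0.4, 1.3, 0.3]
opening: 0.996
grasp_force: 0.0
```

```bash
python3 - <<'E'
from h import *
T=np.array([.587,.371,0]);s=bot.read_state()
print(s["position"],s["tcp_rot"].round(4),s["qvel"].round(2),s["force"].round(2));plan(T+Z*.025,rot(0),5)
E
```

```text
[0.58784266 0.37176791 0.11597679] [[ 5.690e-02  9.984e-01  1.700e-03]
 [ 9.984e-01 -5.690e-02  7.000e-04]
 [ 8.000e-04  1.700e-03 -1.000e+00]] [ 0.09  0.55  0.33  0.07 -0.04  0.13] [-0.37  1.31  0.32]
d 0.091 rows 5
[-0.2, -0.2, 18.2, 0.0, -0.0, -0.001]
[-0.2, -0.2, 18.2, 0.0, -0.0, -0.001]
[-0.2, -0.2, 18.2, 0.0, -0.0, -0.001]
[-0.2, -0.2, 18.2, 0.0, -0.0, -0.001]
[-0.2, -0.2, 18.2, 0.0, -0.0, -0.001]
```

Centred; descend gently and grip.

Request:
play_rows:
  moves:
    - [[-0.5, -0.5, 22, 0, 0, 0], [0, 0, 24, 0, 0, 0], [0, 0, 20, 0, 0, 0], [0, 0, 14, 0, 0, 0], [0, 0, 7, 0, 0, 0]]

```text
time_s: 12.85
position: [0.5862, 0.3708, 0.0264]
tcp_rot: [[0.057, 0.998, -0.002], [0.998, -0.057, -0.001], [-0.001, -0.002, -1.0]]
force: [-0.3, 0.6, -0.5]
opening: 1.0
grasp_force: 0.0
```

Request:
play_rows:
  moves:
    - [[0, 0, 2, 0, 0, 0], [0, 0, 0, 0, 0, 0], [0, 0, 0, 0, 0, 0], [0, 0, 0, 0, 0, 0]]

```text
time_s: 13.25
position: [0.5876, 0.3714, 0.0268]
tcp_rot: [[0.057, 0.998, 0.002], [0.998, -0.057, 0.001], [0.001, 0.002, -1.0]]
force: [-0.2, -0.2, 0.1]
opening: 1.0
grasp_force: 0.0
```

Request:
play_rows:
  moves:
    - [[0, 0, 0, 0, 0, 0], [0, 0, 0, 0, 0, 0], [0, 0, 0, 0, 0, 0], [0, 0, 0, 0, 0, 0], [0, 0, 0, 0, 0, 0]]
  fingers: -1

```text
time_s: 13.75
position: [0.5869, 0.3711, 0.0257]
tcp_rot: [[0.057, 0.998, -0.0], [0.998, -0.057, -0.0], [-0.0, -0.0, -1.0]]
force: [1.0, -0.5, 0.4]
opening: 0.631
grasp_force: 0.0
```

Request:
play_rows:
  moves:
    - [[0, 0, 0, 0, 0, 0], [0, 0, 0, 0, 0, 0], [0, 0, 0, 0, 0, 0]]

```text
time_s: 14.05
position: [0.5869, 0.3711, 0.0257]
tcp_rot: [[0.057, 0.998, -0.0], [0.998, -0.057, -0.0], [-0.0, -0.0, -1.0]]
force: [0.5, -0.3, 0.3]
opening: 0.614
grasp_force: 30.0
```

```bash
python3 - <<'E'
from h import *
p=bot.read_state()["position"]
c=plan(p+Z*.26,rot(0),7)
c=plan(at(.104,.286),rot(0),16,cur=c)
print(c[0])
E
```

```text
d 0.26 rows 7
[-0.0, -0.0, -37.1, -0.0, 0.0, -0.001]
[-0.0, -0.0, -37.1, -0.0, 0.0, -0.001]
[-0.0, -0.0, -37.1, -0.0, 0.0, -0.001]
[-0.0, -0.0, -37.1, -0.0, 0.0, -0.001]
[-0.0, -0.0, -37.1, -0.0, 0.0, -0.001]
[-0.0, -0.0, -37.1, -0.0, 0.0, -0.001]
[-0.0, -0.0, -37.1, -0.0, 0.0, -0.001]
d 0.4934 rows 16
[-30.8, -1.3, -0.0, 0.0, 0.0, -0.0]
[-30.8, -1.3, -0.0, 0.0, 0.0, -0.0]
[-30.8, -1.3, -0.0, 0.0, 0.0, -0.0]
[-30.8, -1.3, -0.0, 0.0, 0.0, -0.0]
[-30.8, -1.3, -0.0, 0.0, 0.0, -0.0]
[-30.8, -1.3, -0.0, 0.0, 0.0, -0.0]
[-30.8, -1.3, -0.0, 0.0, 0.0, -0.0]
[-30.8, -1.3, -0.0, 0.0, 0.0, -0.0]
[-30.8, -1.3, -0.0, 0.0, 0.0, -0.0]
[-30.8, -1.3, -0.0, 0.0, 0.0, -0.0]
[-30.8, -1.3, -0.0, 0.0, 0.0, -0.0]
[-30.8, -1.3, -0.0, 0.0, 0.0, -0.0]
[-30.8, -1.3, -0.0, 0.0, 0.0, -0.0]
[-30.8, -1.3, -0.0, 0.0, 0.0, -0.0]
[-30.8, -1.3, -0.0, 0.0, 0.0, -0.0]
[-30.8, -1.3, -0.0, 0.0, 0.0, -0.0]
[ 0.5405536 -0.1201456  0.286    ]
```

Request:
play_rows:
  moves:
    - [[0, 0, -10, 0, 0, 0], [0, 0, -25, 0, 0, 0], [0, 0, -35, 0, 0, 0], [0, 0, -40, 0, 0, 0], [0, 0, -40, 0, 0, 0]]

```text
time_s: 14.55
position: [0.5864, 0.3709, 0.1773]
tcp_rot: [[0.057, 0.998, -0.001], [0.998, -0.057, -0.0], [-0.0, -0.001, -1.0]]
force: [-0.6, 0.2, -0.3]
opening: 0.611
grasp_force: 30.0
```

Request:
play_rows:
  moves:
    - [[0, 0, -40, 0, 0, 0], [0, 0, -35, 0, 0, 0], [0, 0, -25, 0, 0, 0], [0, 0, -10, 0, 0, 0], [0, 0, 0, 0, 0, 0]]

```text
time_s: 15.05
position: [0.5874, 0.3713, 0.2877]
tcp_rot: [[0.057, 0.998, 0.003], [0.998, -0.057, 0.001], [0.002, 0.003, -1.0]]
force: [-0.9, -0.3, -1.0]
opening: 0.611
grasp_force: 30.0
```

Request:
play_rows:
  moves:
    - [[-15, -1, 0, 0, 0, 0], [-30, -1, 0, 0, 0, 0], [-40, -2, 0, 0, 0, 0], [-40, -2, 0, 0, 0, 0], [-40, -2, 0, 0, 0, 0]]

```text
time_s: 15.55
position: [0.5674, 0.2042, 0.283]
tcp_rot: [[0.057, 0.998, -0.005], [0.998, -0.057, -0.002], [-0.002, -0.005, -1.0]]
force: [-0.1, 0.0, -0.3]
opening: 0.616
grasp_force: 30.0
```

Request:
play_rows:
  moves:
    - [[-40, -2, 0, 0, 0, 0], [-40, -2, 0, 0, 0, 0], [-40, -2, 0, 0, 0, 0], [-40, -2, 0, 0, 0, 0], [-40, -2, 0, 0, 0, 0]]

```text
time_s: 16.05
position: [0.5457, 0.0056, 0.2834]
tcp_rot: [[0.057, 0.998, -0.005], [0.998, -0.057, 0.0], [0.0, -0.005, -1.0]]
force: [1.4, -0.2, -1.6]
opening: 0.611
grasp_force: 30.0
```

Request:
play_rows:
  moves:
    - [[-40, -2, 0, 0, 0, 0], [-40, -2, 0, 0, 0, 0], [-30, -1, 0, 0, 0, 0], [-15, 0, 0, 0, 0, 0], [0, 0, 0, 0, 0, 0]]

```text
time_s: 16.55
position: [0.5348, -0.1184, 0.2842]
tcp_rot: [[0.06, 0.998, -0.003], [0.998, -0.06, 0.001], [0.001, -0.003, -1.0]]
force: [0.4, 0.7, -1.1]
opening: 0.614
grasp_force: 30.0
```

Request:
play_rows:
  moves:
    - [[0, 0, 0, 0, 0, 0], [0, 0, 0, 0, 0, 0], [0, 0, 0, 0, 0, 0]]

```text
time_s: 16.85
position: [0.536, -0.1153, 0.2856]
tcp_rot: [[0.055, 0.998, -0.0], [0.998, -0.055, 0.001], [0.0, -0.0, -1.0]]
force: [0.6, 0.2, -1.2]
opening: 0.614
grasp_force: 30.0
```

```bash
python3 - <<'E'
from h import *
a=bot.capture("side");b=bot.capture("top")
cv2.imwrite("pics/g.png",np.hstack([cv2.resize(p["image"][y:y+130,x:x+130],None,fx=3,fy=3,interpolation=cv2.INTER_CUBIC) for p,x,y in((a,215,210),(b,330,100))]))
s=bot.read_state();print(s["position"],s["qvel"].round(1),s["joint_positions"].round(1)); plan(at(.104,.286),rot(0))
for p in(a,b):
  for n,z in(("upper_handle",.1935),("lower_handle",.072),("lower_floor",.038)):
    for d in bot.pinpoint(p,n): X=onz(p,d["centre"],z);print(n,d["confidence"],(X-F)@o,(X-F)@cy)
E
```

```text
[ 0.53610873 -0.11563562  0.28577756] [-0.4  0.  -0.1  0.   0.   0. ] [-23.9  21.1  89.7   0.   69.2 -20.7]
d 0.0063 rows 1
[-4.3, 4.7, -0.2, 0.0, -0.0, -0.002]
upper_handle 0.58 0.04866406153489353 0.004599458572937492
lower_handle 0.95 0.21579713508466442 -0.007255409820212166
lower_floor 0.82 0.09279170458442962 -0.004895167993184646
upper_handle 0.67 0.05088008194098567 -0.013659979532864398
lower_handle 0.56 0.21774413979216442 0.003441465819678104
```

View pics/g.png

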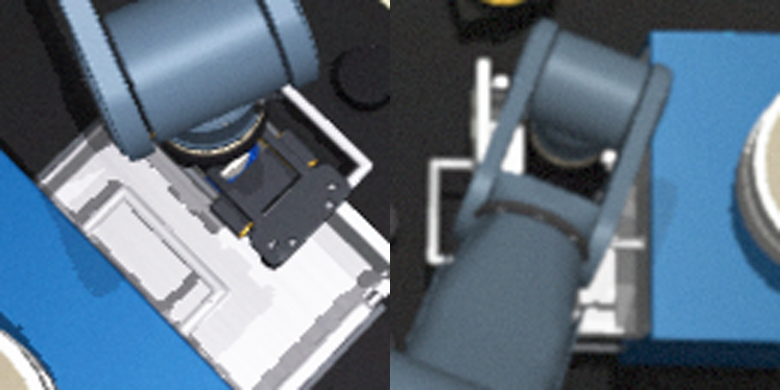

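The picture shows the held tin above the open lower drawer's floor, between the upper handle at crop (160,255) and the drawer front. Now lower it.

Request:
play_rows:
  moves:
    - [[-3, 4.5, 10, 0, 0, 0], [0, 0, 20, 0, 0, 0], [0, 0, 25, 0, 0, 0], [0, 0, 25, 0, 0, 0], [0, 0, 20, 0, 0, 0]]

```text
time_s: 17.75
position: [0.54, -0.1202, 0.1836]
tcp_rot: [[0.057, 0.998, -0.001], [0.998, -0.057, 0.001], [0.001, -0.001, -1.0]]
force: [0.6, 0.1, -1.8]
opening: 0.616
grasp_force: 30.0
```

Request:
play_rows:
  moves:
    - [[0, 0, 20, 0, 0, 0], [0, 0, 20, 0, 0, 0], [0, 0, 20, 0, 0, 0], [0, 0, 15, 0, 0, 0], [0, 0, 10, 0, 0, 0]]

```text
time_s: 18.25
position: [0.5399, -0.1201, 0.0988]
tcp_rot: [[0.057, 0.998, -0.002], [0.998, -0.057, 0.001], [0.001, -0.002, -1.0]]
force: [0.3, -0.2, -1.3]
opening: 0.616
grasp_force: 30.0
```

Request:
play_rows:
  moves:
    - [[0, 0, 10, 0, 0, 0], [0, 0, 8, 0, 0, 0], [0, 0, 6, 0, 0, 0], [0, 0, 4, 0, 0, 0], [0, 0, 0, 0, 0, 0]]

```text
time_s: 18.75
position: [0.5403, -0.12, 0.0724]
tcp_rot: [[0.057, 0.998, -0.0], [0.998, -0.057, 0.0], [0.0, -0.0, -1.0]]
force: [0.3, -0.6, 0.0]
opening: 0.613
grasp_force: 30.0
```

Request:
play_rows:
  moves:
    - [[0, 0, 0, 0, 0, 0], [0, 0, 0, 0, 0, 0], [0, 0, 0, 0, 0, 0]]

```text
time_s: 19.05
position: [0.5406, -0.1202, 0.0731]
tcp_rot: [[0.057, 0.998, 0.001], [0.998, -0.057, -0.0], [-0.0, 0.001, -1.0]]
force: [0.1, -0.6, -2.2]
opening: 0.613
grasp_force: 30.0
```

Contact is expected near TCP z = 0.058, 15 mm further down.

Request:
play_rows:
  moves:
    - [[0, 0, 5, 0, 0, 0], [0, 0, 4, 0, 0, 0], [0, 0, 3, 0, 0, 0], [0, 0, 1, 0, 0, 0], [0, 0, 0, 0, 0, 0]]

```text
time_s: 19.55
position: [0.5401, -0.12, 0.0593]
tcp_rot: [[0.057, 0.998, -0.001], [0.998, -0.057, 0.0], [0.0, -0.001, -1.0]]
force: [-0.4, -0.6, -1.1]
opening: 0.612
grasp_force: 30.0
```

Request:
play_rows:
  moves:
    - [[0, 0, 1, 0, 0, 0], [0, 0, 1, 0, 0, 0], [0, 0, 0, 0, 0, 0]]

```text
time_s: 19.85
position: [0.5404, -0.1201, 0.0577]
tcp_rot: [[0.057, 0.998, 0.0], [0.998, -0.057, -0.0], [-0.0, 0.0, -1.0]]
force: [0.0, -0.0, -1.4]
opening: 0.613
grasp_force: 30.0
```

Request:
play_rows:
  moves:
    - [[0, 0, 0.5, 0, 0, 0], [0, 0, 0.5, 0, 0, 0], [0, 0, 0, 0, 0, 0]]

```text
time_s: 20.15
position: [0.5404, -0.1201, 0.0576]
tcp_rot: [[0.057, 0.998, 0.0], [0.998, -0.057, -0.0], [-0.0, 0.0, -1.0]]
force: [-1.3, -0.2, 5.1]
opening: 0.614
grasp_force: 30.0
```

Contact with the floor (5 N upward). Release and rise.

Request:
play_rows:
  moves:
    - [[0, 0, 0, 0, 0, 0], [0, 0, 0, 0, 0, 0], [0, 0, 0, 0, 0, 0], [0, 0, 0, 0, 0, 0], [0, 0, 0, 0, 0, 0]]
  fingers: 1

```text
time_s: 20.65
position: [0.5403, -0.1201, 0.0566]
tcp_rot: [[0.057, 0.998, -0.0], [0.998, -0.057, 0.0], [0.0, -0.0, -1.0]]
force: [-0.0, -0.1, 0.4]
opening: 0.962
grasp_force: 0.0
```

Request:
play_rows:
  moves:
    - [[0, 0, 0, 0, 0, 0], [0, 0, -5, 0, 0, 0], [0, 0, -15, 0, 0, 0], [0, 0, -25, 0, 0, 0], [0, 0, -30, 0, 0, 0]]

```text
time_s: 21.15
position: [0.5395, -0.1198, 0.1319]
tcp_rot: [[0.057, 0.998, -0.002], [0.998, -0.057, 0.001], [0.001, -0.002, -1.0]]
force: [-0.1, 0.0, 0.4]
opening: 1.001
grasp_force: 0.0
```

Request:
play_rows:
  moves:
    - [[0, 0, -40, 0, 0, 0], [0, 0, -40, 0, 0, 0], [0, 0, -40, 0, 0, 0], [0, 0, -40, 0, 0, 0], [0, 0, -20, 0, 0, 0]]

```text
time_s: 21.65
position: [0.5415, -0.1205, 0.3162]
tcp_rot: [[0.057, 0.998, 0.006], [0.998, -0.057, -0.003], [-0.002, 0.006, -1.0]]
force: [0.2, -0.7, 0.1]
opening: 1.001
grasp_force: 0.0
```

Request:
play_rows:
  moves:
    - [[30, 0, 0, 0, 0, 0], [45, 0, 0, 0, 0, 0], [45, 0, 0, 0, 0, 0], [45, 0, 0, 0, 0, 0], [30, 0, 0, 0, 0, 0]]

```text
time_s: 22.15
position: [0.5508, 0.0774, 0.3121]
tcp_rot: [[0.055, 0.998, 0.0], [0.998, -0.055, 0.001], [0.001, -0.0, -1.0]]
force: [0.2, 0.0, 0.0]
opening: 0.997
grasp_force: 0.0
```

Request:
play_rows:
  moves:
    - [[0, 0, 0, 0, 0, 0], [0, 0, 0, 0, 0, 0], [0, 0, 0, 0, 0, 0], [0, 0, 0, 0, 0, 0], [0, 0, 0, 0, 0, 0]]

```text
time_s: 22.65
position: [0.5515, 0.0735, 0.3117]
tcp_rot: [[0.059, 0.998, -0.0], [0.998, -0.059, -0.0], [-0.0, -0.0, -1.0]]
force: [0.1, 0.1, 0.1]
opening: 1.0
grasp_force: 0.0
```

```bash
python3 - <<'E'
from h import *
a=bot.capture("side");b=bot.capture("top")
cv2.imwrite("pics/i.png",np.hstack([cv2.resize(p["image"][y:y+200,x:x+200],None,fx=2,fy=2,interpolation=cv2.INTER_CUBIC) for p,x,y in((a,195,180),(b,310,70))]))
s=bot.read_state();print(s["position"],s["qvel"].round(1))
for p in(a,b):
  for n,z in(("upper_handle",.1935),("lower_handle",.072),("lidded_tin_centre",.058)):
    for d in bot.pinpoint(p,n): X=onz(p,d["centre"],z);print(n,d["confidence"],(X-F)@o,(X-F)@cy)
E
```

```text
[0.55150508 0.07377946 0.31169754] [ 0.5 -0.1 -0.  -0.1 -0.1 -0. ]
upper_handle 0.77 0.045200923651663207 -0.002229696184384555
lower_handle 0.69 0.22215293910993464 -0.0027168947041892174
lidded_tin_centre 0.92 0.2720945594059423 -0.13920908972473667
lidded_tin_centre 0.89 0.2694482353312178 0.005107487170001896
lidded_tin_centre 0.87 0.10877312676825845 0.003806842553858304
lidded_tin_centre 0.52 0.5058218813528171 -0.28908579202812823
upper_handle 0.56 0.04212882631743502 -0.006090149572054744
lower_handle 0.76 0.21774413979216442 0.003441465819678104
lidded_tin_centre 0.71 0.638484964402978 -0.2899800815830734
lidded_tin_centre 0.5 0.11224053734285482 0.0005617525760577413
```

View pics/i.png

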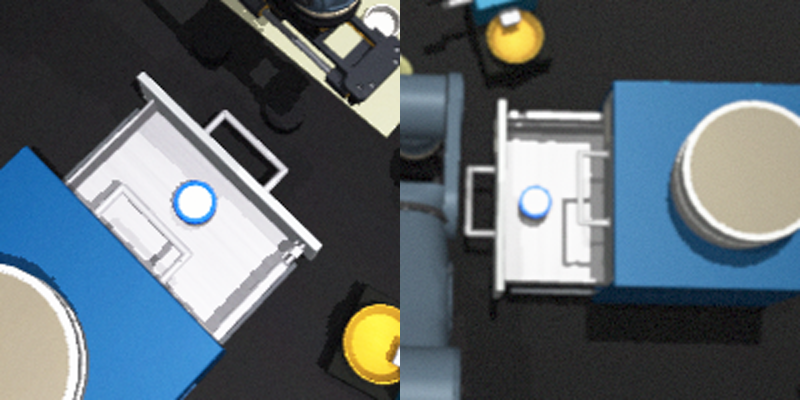

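The tin stands upright on the lower drawer's floor: (195,202) in the side crop, (535,202) in the top crop. The lower drawer is open, the upper one is shut and the gripper is clear of everything.

```bash
python3 -c "
from rig import bot
print(bot.hand_in())"
```

```text
the job is handed in; nothing more can be done
None
```

I shut the upper drawer, pulled the lower one out about 170 mm, and set the blue-lidded tin upright on its floor. I then let go and handed the job in at about 23 s; hand-in gave no verdict back.

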